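# Seat a round boxwood block in its engraving jig and clip it down

## Robot

A 7-joint arm with a two-finger parallel gripper is mounted at the origin on the work surface. World frame = base frame: x ahead of the robot, y to its left, z up, the work surface at z = 0. Lengths are in m, angles in rad, forces in N, time in s.
With the tool pointing down it reaches from about 0.425 to 0.875 m from the base axis. Payload 4.7 kg.
Tool frame: the origin (TCP) lies midway between the tips of the shut fingers; the grasp point (between the pads) lies 19 mm behind it (ctrl.grip_point_offset is the distance from the TCP to the grasp point, in m); z points along the fingers, y is the line along which they close (so a half turn about z gives the same grasp; the last joint's range is limited). The gripper opens to 87 mm and grips with 3 to 60 N. Pads are 19 mm wide; open, the fingers measure 117 mm over their backs; the gripper's body (75 mm by 190 mm) begins 51 mm behind the grasp point.
Start: joints at [-1.144, 0.321, -0.07, 1.45, 0.023, 1.371, -0.057], TCP at [0.261, 0.595, 0.223] pointing down, gripper open.
Joint ranges: [-2.86, 2.86], [-0.3, 2.09], [-1.38, 1.24], [0.06, 2.45], [-1.56, 4.7], [0.09, 2.05], [-2.69, 2.69]. Speed limits (rad/s): [2.57, 2.57, 3.14, 3.14, 3.14, 3.14, 3.14].

## Interface

Orientations are given as a rotation vector (axis times angle).
In Python, from bench import ctrl gives the robot as it stands.
- The arm moves only by the tool move_arm, never from a script. Its argument "increments" is text: rows parted by semicolons, each of 7 numbers parted by spaces: the shift along the world's x, y, z in mm, then the turn, a rotation vector about the world's x, y, z in degrees, then the closure in counts, from 0 (fully open) to 255 (shut). A call has exactly 8 rows; each row shifts and turns the commanded pose from where the row before left it; what a row does not reach is not made up. A row lasts 1/12 s, in which the tool goes at most 41.7 mm and 7.16 degrees, less where a joint would pass 70% of its speed; a pose out of reach is approached as far as the arm can. A call with a gripper value outside its range is refused whole. The fingers move at their own pace and stop on an object; "grip_force" is the grip in N (left out, the last holds). Time passes only in rows, so rows that do not move let the fingers close, or fill a call up. It gives the time, the measured TCP pose, the force, the opening and the grip force at its end, in the units of the state.
- ctrl.get_state(): the state, without advancing time (a new reading comes with each control period).
- ctrl.get_image(name): name is "scene" or "top"; returns a dict with "frame" (480x640x3 uint8, red, green, blue), "depth" (480x640 float32, m along the optical axis (not along the pixel's ray), 0 where there is no reading), "fx", "fy", "cx", "cy" (pixels), "k1" (the pictures are not rectified: a ray, as slopes to the right and down, at radius r is drawn at 1 + k1 r^2 times it, then the intrinsics apply), "position" and "orientation" of the camera in the world. Camera axes: x right, y down, z forward; pixel columns grow to the right and rows downward; lengths in m; the calibration is good to about 2 mm. A picture is of the moment at which its call begins.
- ctrl.close_job(): hands the job in; it is judged then, once.
Trained networks look in a picture, given as the dict that the camera call returned (one of the last four; its "shot" number tells which), for a name from the list of things; names that differ only in an ending like _2 or _b are one class to them, and where a whole thing is asked for, a point or a joint stands for the part that bears it (a point fixed in the world has none). Each returns a list of dicts, best first, with "score" (0 to 1); they miss things now and then, are a little off and sometimes report something else, mostly with a low value. They report only what shows in the picture. A call takes as long as a camera call. They do not tell look-alikes from the thing itself.
- ctrl.find_in(target, picture): "centre" ([x, y, z] in m, in world coordinates, good to about 4 mm: the middle of the surface that is visible of it).
- ctrl.silhouettes(target, picture): "region" (480x640 bool, what is visible of it).
The state is a dict: "time": time; "joint_positions": joint angles; "qd": joint speeds; "joint_torque": joint torques, N m; "position": TCP position; "tool_rot": TCP orientation; "ft_force": force on the tool from outside, world axes, zero at the start; "torque": the same for the moment, N m; "grip_width": opening from 0.0 (shut) to 1.0 (fully open); "grip_force": force on a finger pad.
Only numpy, scipy, OpenCV 4.12 (cv2) and the standard library are available. Lean on these libraries where they do the work, as an engineer would, in place of code of your own. Each camera call takes 0.05 s, during which the arm holds its last target. There are 200 camera calls.

## Task

Push the loose round boxwood block across the jig's deck with the fingertips until it drops into the round recess and lies flat, then push the brass clip by its post fully home over the block's rim. Only push: do not lift or carry the block, and do not disturb the other things on the bench. Leave the block seated and the clip home, with the robot clear.

Things in the scene. Friction and masses are not known exactly. Their poses are not given: they have to be found in the camera images.
- block_center (a point): the round block: a loose pale boxwood disc, 70 mm across and 11 mm thick, about 45 g (30 to 65 g), with a black ring and spokes inked on its upper face; this point is its centre, half-way up. It starts lying flat on the jig's deck, 110 to 190 mm from the recess, on the jig's -y half
- jig: engraving jig, fixed to the table: dark walnut board 200 mm (x) by 360 mm (y), flat deck 18 mm above the table, no raised edge. Origin on the table under its centre. One round recess centred at (0, +45 mm), 74 mm across, 8 mm deep, with a flat green floor. Two steel guide strips 6 mm high, 6 mm wide, stand on the deck at x = +-21 mm from y = 105 to 175 mm, either side of the clip
- recess (a point): centre of the recess's floor, 10 mm above the table and 8 mm below the deck; axes as the jig's. The seated block's centre is 5.5 mm above this point, and its face then stands 3 mm above the deck
- clip (a joint): the brass hold-down clip, a plate that slides along the jig's -y towards the recess, in m: 0 = drawn back (its edge 46 mm from the recess centre), 0.022 = fully home at its stop (its edge 24 mm from the recess centre, 11 mm over the block's rim). The plate is 34 mm wide, 60 mm long, its underside 5 mm above the deck, its top 9 mm, so it passes over a seated block only. It starts drawn back to within 6 mm, moves under about 2 N and stays where it is left
- clip_post (a point): top centre of the clip's upright push post with a dark cap (cap 18 mm across and 6 mm tall, brass stem 16 mm across below it): 30 mm tall in all above the clip's plate, its top 39 mm above the deck (57 mm above the table). The post stands on the clip 42 mm behind the plate's leading edge (towards the jig's +y) and moves with it
- ink_tin: bystander, to be left alone: ink tin with a red label, 84 mm across, 95 mm tall, origin under its centre
- pencil_pot: bystander, to be left alone: steel pot of pencils, 72 mm across, 165 mm tall with the pencils, origin under its centre
- tape_measure: bystander, to be left alone: yellow tape measure, 62 x 30 x 58 mm, origin under its centre
- glue_bottle: bystander, to be left alone: white glue bottle with a red cap, 56 mm across, 150 mm tall, origin under its centre
- cork_block: bystander, to be left alone: cork sanding block, 110 x 65 x 35 mm, origin under its centre
- brayer: bystander, to be left alone: ink roller lying down: black roller 36 mm thick and 100 mm wide at its +x end, wooden handle to -x, 190 mm long in all, origin at table level near the middle
- gouge: bystander, to be left alone: carving gouge lying down, wooden handle to -x and steel blade to +x, 207 mm long, 24 mm thick, origin at table level near the middle
- block: the same round block, with its origin at the centre of its underside, z up through its inked face
Mind the look-alikes: they are no part of the job. Of the things shaped like the block, the wooden one is meant.

How it is judged:
By the outcome, as a careful person would: the job done as asked, in the order asked, and still so for the second after the job is handed in, with the robot touching nothing.
It also fails if it takes over 45 s, if anything falls off the work surface, if the arm or the gripper's body presses on something with over 40 N, if the wrist force passes 120 N, or if a joint passes its speed limit or range.

## Working session

There is one attempt and no reset: what is moved stays moved. The work goes in short steps, Python scripts to look and compute and a tool call to move; the robot and the scene stay as the last step left them, time stands still between calls to the robot, and variables do not carry over. Pictures are saved under pics/ and viewed, at most 10 in all, crops included, and the job is handed in when it is done.

Besides the shell and the picture viewer there is one more tool, called after ">>>" by a JSON object that holds its "fn" and its "kwargs". move_arm: Moves the arm, as the interface text tells. Its arguments: {"type":"object","properties":{"increments":{"type":"string"},"grip_force":{"type":"number"}},"required":["increments"]}

```bash
mkdir -p pics
cat > h.py <<'E'
import numpy as np,cv2
from scipy.spatial.transform import Rotation as R
from bench import ctrl
def rot(o):
    o=np.array(o,float)
    return o if o.shape==(3,3) else (R.from_rotvec(o).as_matrix() if o.size==3 else R.from_quat(o).as_matrix())
def world(p,u,v,z=None):
    """pixel(s)->world via depth, or by ray onto plane z"""
    u=np.atleast_1d(u).astype(float);v=np.atleast_1d(v).astype(float)
    a=(u-p['cx'])/p['fx'];b=(v-p['cy'])/p['fy'];x,y=a.copy(),b.copy()
    for _ in range(20):
        s=1+p['k1']*(x*x+y*y);x,y=a/s,b/s
    d=np.stack([x,y,np.ones_like(x)],1)@rot(p['orientation']).T
    c=np.array(p['position'])
    t=p['depth'][v.astype(int),u.astype(int)] if z is None else (z-c[2])/d[:,2]
    return c+d*np.asarray(t)[:,None]
def save(p,n,box=None,s=1):
    f=p['frame'][:,:,::-1]
    if box: f=f[box[1]:box[3],box[0]:box[2]]
    cv2.imwrite(f'pics/{n}.png',cv2.resize(f,None,fx=s,fy=s,interpolation=cv2.INTER_CUBIC))
E
python3 - <<'E'
from h import *
a=ctrl.get_image('top');b=ctrl.get_image('scene')
save(a,'top0');save(b,'scene0')
for n,p in(('top',a),('scene',b)):
  print(n,np.round(p['position'],3),p['orientation'],p['fx'],p['k1'])
  for t in ['block','jig','clip_post','clip','recess','ink_tin','pencil_pot','tape_measure','glue_bottle','cork_block','brayer','gouge']:
    try:print(t,[(np.round(r['centre'],3).tolist(),round(r['score'],2)) for r in ctrl.find_in(t,p)[:4]])
    except Exception as e:print(t,e)
s=ctrl.get_state();print(s['time'],s['position'],s['tool_rot'],s['grip_width'])
E
```

```text
top [0.42  0.017 1.224] [-2.19374719  2.13791326 -0.16312533] 488.2679303322656 -0.09537347369739732
block [([0.526, -0.22, 0.007], 0.96), ([0.345, -0.004, 0.01], 0.79), ([0.342, -0.114, 0.014], 0.73), ([0.358, -0.242, 0.011], 0.64)]
jig [([0.569, 0.065, 0.019], 0.77)]
clip_post [([0.604, 0.168, 0.031], 0.62)]
clip [([0.607, 0.169, 0.03], 0.74)]
recess [([0.571, 0.068, 0.018], 0.95), ([0.527, -0.454, 0.034], 0.51), ([0.668, 0.43, 0.06], 0.25)]
ink_tin [([0.453, 0.457, 0.094], 0.63)]
pencil_pot [([0.667, 0.427, 0.058], 0.84)]
tape_measure [([0.342, 0.368, 0.056], 0.96), ([0.658, -0.409, 0.101], 0.23)]
glue_bottle [([0.654, -0.408, 0.096], 0.62)]
cork_block [([0.527, -0.458, 0.035], 0.77), ([0.506, -0.03, 0.03], 0.19)]
brayer [([0.354, -0.392, 0.034], 0.94)]
gouge [([0.816, 0.0, 0.023], 0.63), ([0.667, 0.423, 0.061], 0.41)]
scene [ 1.337 -0.205  0.711] [-1.85793929 -1.43887482  0.68396322] 452.07483982903165 -0.0057757921072005645
block [([0.367, -0.249, 0.01], 0.93), ([0.529, -0.222, 0.012], 0.84), ([0.51, -0.036, 0.031], 0.83), ([0.352, -0.007, 0.014], 0.56)]
jig [([0.589, 0.069, 0.019], 0.87)]
clip_post [([0.616, 0.175, 0.029], 0.61), ([0.509, -0.04, 0.03], 0.39)]
clip [([0.613, 0.173, 0.029], 0.61)]
recess [([0.587, 0.06, 0.017], 0.61)]
ink_tin [([0.842, -0.007, 0.026], 0.25)]
pencil_pot [([0.684, 0.417, 0.066], 0.69)]
tape_measure [([0.366, 0.364, 0.045], 0.54)]
glue_bottle [([0.679, -0.412, 0.083], 0.77), ([0.394, -0.393, 0.022], 0.23)]
cork_block [([0.529, -0.473, 0.036], 0.7)]
brayer [([0.394, -0.392, 0.022], 0.71), ([0.678, -0.415, 0.083], 0.56), ([0.586, 0.065, 0.017], 0.49)]
gouge [([0.84, -0.004, 0.027], 0.61)]
1.3 [0.26079391 0.59539338 0.22257552] [6.43737929e-01 3.07487741e+00 5.49116528e-05] 0.9996584756926136
```

View pics/top0.png

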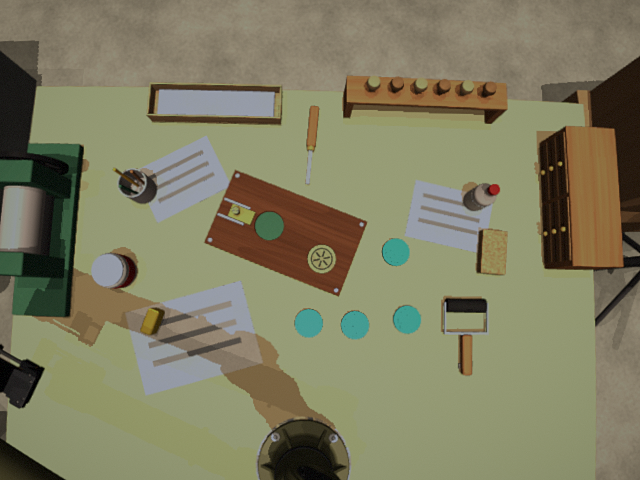

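View pics/scene0.png

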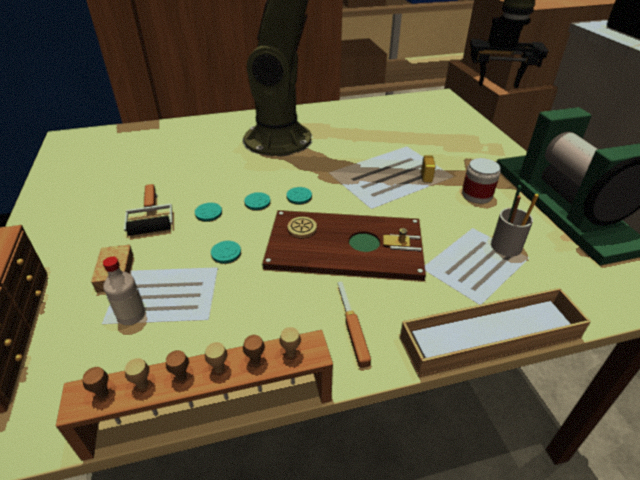

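The wooden disc on the jig is at top (321,259). The look-alikes are teal discs at (396,252), (308,322), (355,324) and (407,318). I choose the boxwood one on the deck and will check it in a close crop and measure it.

Run:
```python
from h import *
a=ctrl.get_image('top');b=ctrl.get_image('scene')
save(a,'crop',(195,160,375,305),4)
def cen(p,m,z):
    v,u=np.nonzero(m);w=world(p,u+.0,v+.0,z);wd=world(p,u,v)
    (cx,cy),r=cv2.minEnclosingCircle(w[:,:2].astype(np.float32))
    return len(u),np.round([u.mean(),v.mean()],1),'planemean',np.round(w.mean(0),4),'circ',np.round([cx,cy,r],4),'depthmed',np.round(np.median(wd,0),4)
for n,p,bp,gp in(('top',a,(321,259),(268,226)),('scene',b,(301,227),(364,242))):
    hsv=cv2.cvtColor(p['frame'],cv2.COLOR_RGB2HSV)
    print(n,'px',p['frame'][bp[1]-6,bp[0]-6],hsv[gp[1],gp[0]])
    for t,near in(('block',bp),('clip_post',None),('clip',None),('jig',None)):
        for r in ctrl.silhouettes(t,p)[:6]:
            m=r['region']
            if near and not m[near[1]-10:near[1]+10,near[0]-10:near[0]+10].any():continue
            print(t,round(r['score'],2),*cen(p,m,{'block':.029,'clip_post':.057,'clip':.027,'jig':.018}[t]))
            if t=='jig':
                v,u=np.nonzero(cv2.morphologyEx(m.astype(np.uint8),cv2.MORPH_CLOSE,np.ones((7,7))));w=world(p,u,v,.018)
                print('rect',cv2.minAreaRect((w[:,:2]*1000).astype(np.float32)))
            break
    g=cv2.inRange(hsv,(35,60,20),(90,255,255));k,l=cv2.connectedComponents(g)
    print('recess',*cen(p,l==l[gp[1],gp[0]],.010))
    # wooden disc by colour
```

```text
top px [150 150 100] [ 65  91 109]
block 0.62 584 [321.4 258.7] planemean [ 0.5025 -0.0315  0.029 ] circ [ 0.5028 -0.0308  0.0345] depthmed [ 0.5022 -0.031   0.0289]
clip_post 0.6 363 [241.  213.8] planemean [0.6039 0.1665 0.057 ] circ [0.6041 0.167  0.0323] depthmed [0.6082 0.17   0.0271]
clip 0.72 337 [240.7 213.8] planemean [0.6087 0.171  0.027 ] circ [0.6082 0.1716 0.0332] depthmed [0.6082 0.1708 0.0276]
jig 0.97 11067 [283.8 230.8] planemean [0.5706 0.0635 0.018 ] circ [0.5684 0.0598 0.204 ] depthmed [0.5716 0.0664 0.0176]
rect ((567.9708862304688, 59.47737121582031), (363.46929931640625, 205.76580810546875), 70.04280090332031)
recess 645 [269.  225.4] planemean [0.5838 0.101  0.01  ] circ [0.5836 0.101  0.0365] depthmed [0.5831 0.1007 0.01  ]
scene px [121 108  69] [ 65 105  97]
block 0.64 483 [301.6 226.8] planemean [ 0.5111 -0.0334  0.029 ] circ [ 0.5105 -0.0333  0.0397] depthmed [ 0.5113 -0.0335  0.0281]
clip_post 0.85 325 [396.9 238.9] planemean [0.6398 0.1558 0.057 ] circ [0.6314 0.1557 0.0384] depthmed [0.6156 0.1724 0.0269]
clip 0.82 325 [397.1 238.7] planemean [0.607  0.1731 0.027 ] circ [0.5996 0.1741 0.0391] depthmed [0.6149 0.1726 0.0269]
jig 0.85 9139 [347.7 245.9] planemean [0.5903 0.0577 0.018 ] circ [0.5768 0.0562 0.2067] depthmed [0.5933 0.0624 0.0169]
rect ((576.27978515625, 54.630859375), (363.4029235839844, 225.30809020996094), 69.78623962402344)
recess 447 [364.  241.9] planemean [0.5803 0.102  0.01  ] circ [0.58   0.1019 0.036 ] depthmed [0.5797 0.1025 0.0095]
```

View pics/crop.png

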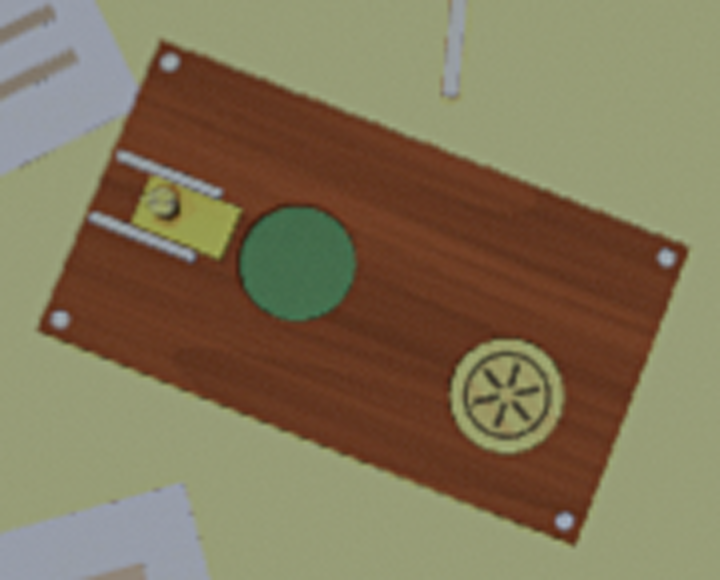

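The crop confirms the choice: a pale wooden disc with an inked ring and spokes at crop (507,395), the green recess at (298,262), and the clip with its post at (163,203). The push runs from the block at (.503,-.031) to the recess at (.5836,.101), 155 mm at 58.5°.

>>> {"fn": "move_arm", "kwargs": {"increments": "20 -30 0 0 0 -6.1 138;20 -30 0 0 0 -6.1 138;20 -30 0 0 0 -6.1 138;20 -30 0 0 0 -6.1 138;20 -30 0 0 0 -6.1 138;20 -30 0 0 0 -6.1 138;20 -30 0 0 0 -6.1 138;20 -30 0 0 0 -6.1 138", "grip_force": 20}}

```text
time: 2.47
position: [0.4215, 0.3538, 0.2229]
tool_rot: [1.863, 2.529, 0.001]
ft_force: [0.8, 0.8, 0.5]
grip_width: 0.503
grip_force: 0.0
```

>>> {"fn": "move_arm", "kwargs": {"increments": "6 -35 0 0 0 -6.1 138;6 -35 0 0 0 -6.1 138;6 -35 0 0 0 -6.1 138;6 -35 0 0 0 -6.1 138;6 -35 0 0 0 -6.1 138;6 -35 0 0 0 -6.1 138;6 -35 0 0 0 -6.1 138;6 -35 0 0 0 -6.1 138"}}

```text
time: 3.13
position: [0.4688, 0.0737, 0.2229]
tool_rot: [-2.742, -1.534, -0.002]
ft_force: [-0.1, 0.5, 0.1]
grip_width: 0.461
grip_force: 0.0
```

>>> {"fn": "move_arm", "kwargs": {"increments": "0 -20 0 0 0 0 138;0 -20 0 0 0 0 138;0 -20 0 0 0 0 138;0 -20 0 0 0 0 138;0 -20 0 0 0 0 138;0 -20 0 0 0 0 138;0 -20 -10 0 0 0 138;0 -20 -10 0 0 0 138"}}

```text
time: 3.8
position: [0.4693, -0.0856, 0.2031]
tool_rot: [2.737, 1.541, 0.003]
ft_force: [0.3, 0.4, 0.1]
grip_width: 0.458
grip_force: 0.0
```

Run:
```python
from h import *
s=ctrl.get_state();r=rot(s['tool_rot']);print(s['time'],s['position'],s['tool_rot'],s['grip_width'],s['ft_force'],np.degrees(np.arctan2(r[1],r[0])),r[2],np.round(s['joint_positions'],2))
```

```text
3.8 [ 0.46927605 -0.08562903  0.20313689] [2.7370502  1.54061137 0.00344704] 0.4582743921765578 [0.33590311 0.44743925 0.14672197] [ 58.74803862 -31.25211432  10.68242156] [ 0.00154853  0.00172378 -0.99999732] [-0.5  -0.07  0.61  1.91  0.04  1.28 -0.45]
```

>>> {"fn": "move_arm", "kwargs": {"increments": "0 0 -25 0 0 0 138;0 0 -25 0 0 0 138;0 0 -25 0 0 0 138;0 0 -25 0 0 0 138;0 0 -25 0 0 0 138;0 0 -25 0 0 0 138;0 0 -15 0 0 0 138;0 0 -10 0 0 0 138"}}

```text
time: 4.47
position: [0.4676, -0.0845, 0.0259]
tool_rot: [-2.737, -1.541, 0.004]
ft_force: [-0.5, -0.2, -0.1]
grip_width: 0.457
grip_force: 0.0
```

Run:
```python
from h import *
p=ctrl.get_image('top');save(p,'down',(215,170,375,305),4)
```

```text
(no output)
```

View pics/down.png

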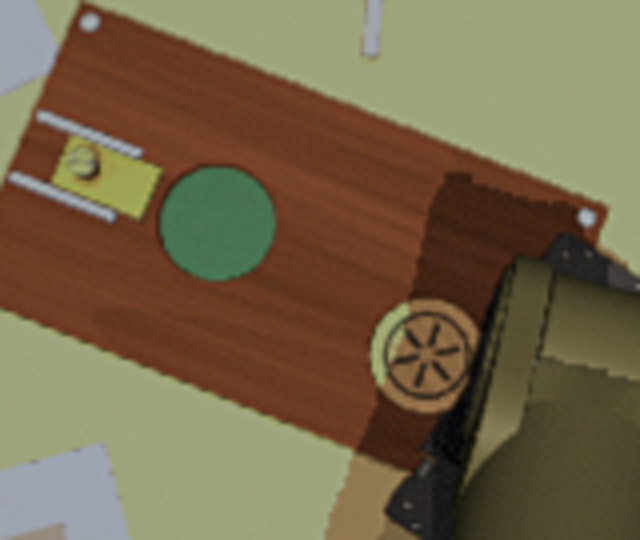

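The picture shows the gripper behind the block at crop (427,355), aligned with the recess at (217,222). Next I lower slightly and push.

>>> {"fn": "move_arm", "kwargs": {"increments": "0 0 -4 0 0 0 138;0 0 0 0 0 0 138;3.1 5.1 0 0 0 0 138;3.1 5.1 0 0 0 0 138;3.1 5.1 0 0 0 0 138;3.1 5.1 0 0 0 0 138;3.1 5.1 0 0 0 0 138;3.1 5.1 0 0 0 0 138"}}

```text
time: 5.18
position: [0.4879, -0.0533, 0.0238]
tool_rot: [2.737, 1.542, 0.0]
ft_force: [-0.6, -0.5, 0.4]
grip_width: 0.457
grip_force: 0.4
```

```bash
cat >> h.py <<'E'
def look(near=None):
    p=ctrl.get_image('top');s=ctrl.get_state();u0=np.array([.5225,.8526])
    print(round(s['time'],2),np.round(s['position'],4),np.round(s['ft_force'],1),s['tool_rot'])
    for r in ctrl.silhouettes('block',p)[:8]:
        v,u=np.nonzero(r['region']);w=world(p,u,v,.029);(x,y),R_=cv2.minEnclosingCircle(w[:,:2].astype(np.float32))
        if y>-.06 and x>.4: print('block',round(r['score'],2),len(u),np.round([x,y,R_],4),'z',np.round(np.median(world(p,u,v)[:,2]),4),'to go',np.round([np.dot([.5836-x,.101-y],u0),(.5836-x)*u0[1]-(.101-y)*u0[0]],4))
    return p
E
python3 -c "
from h import *
look()"
```

```text
5.23 [ 0.4886 -0.0521  0.0238] [-0.1  0.6  1. ] [2.73616777e+00 1.54339731e+00 1.53046787e-03]
block 0.74 8751 [0.5686 0.0591 0.2016] z 0.0175 to go [ 0.0436 -0.0091]
block 0.61 202 [ 0.5098 -0.0057  0.0293] z 0.0291 to go [0.1296 0.0072]
block 0.16 301 [0.6095 0.1702 0.03  ] z 0.0273 to go [-0.0725  0.0141]
```

>>> {"fn": "move_arm", "kwargs": {"increments": "3.1 5.1 -1.5 0 0 0 138;3.1 5.1 0 0 0 0 138;3.1 5.1 0 0 0 0 138;3.1 5.1 0 0 0 0 138;3.1 5.1 0 0 0 0 138;3.1 5.1 0 0 0 0 138;3.1 5.1 0 0 0 0 138;3.1 5.1 0 0 0 0 138"}}

```text
time: 5.95
position: [0.5125, -0.0126, 0.022]
tool_rot: [2.737, 1.541, -0.0]
ft_force: [-0.9, -0.1, 0.5]
grip_width: 0.46
grip_force: 0.2
```

```bash
cat >> h.py <<'E'
def block(z=.029,p=None):
    p=p or ctrl.get_image('top');s=ctrl.get_state();a0=np.radians(58.5);u0=np.array([np.cos(a0),np.sin(a0)])
    print(round(s['time'],2),np.round(s['position'],4),np.round(s['ft_force'],1))
    for r in ctrl.silhouettes('block',p)[:8]:
        m=r['region'];v,u=np.nonzero(m);w=world(p,u,v,z)[:,:2]
        if len(u)>1000 or w[:,1].mean()<-.06 or w[:,0].mean()<.4:continue
        A=a0+np.radians(np.arange(-60,61,5));D=np.stack([np.cos(A),np.sin(A)],1)
        h=np.quantile(w@D.T,.99,axis=0)+.0005
        c=np.linalg.lstsq(D,h-.035,rcond=None)[0];g=np.array([.5836,.101])-c
        print('block',round(r['score'],2),len(u),np.round(c,4),'zmed',np.round(np.median(world(p,u,v)[:,2]),4),'ahead of TCP',np.round((c-s['position'][:2])@u0,4),'to go, left',np.round([g@u0,-g[0]*u0[1]+g[1]*u0[0]],4))
    return p
E
python3 -c "
from h import *
save(block(),'mid',(215,170,375,305),4)"
```

```text
6.0 [ 0.5132 -0.0113  0.0222] [ 0.8  0.5 -0.1]
block 0.58 42 [0.5248 0.0215] zmed 0.0283 ahead of TCP 0.034 to go, left [ 0.0985 -0.0086]
```

View pics/mid.png

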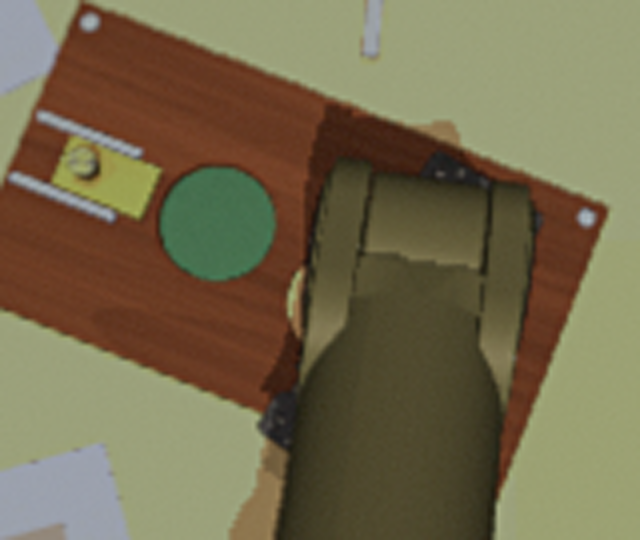

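The arm hides the block from the top camera, with only its leading rim showing at crop (293,305), so I switch to the scene camera.

```bash
cat >> h.py <<'E'
def sblock(z=.029,p=None,goal=(.5800,.1019)):
    p=p or ctrl.get_image('scene');s=ctrl.get_state();a0=np.radians(58.5);u0=np.array([np.cos(a0),np.sin(a0)])
    print(round(s['time'],2),np.round(s['position'],4),np.round(s['ft_force'],1))
    for r in ctrl.silhouettes('block',p)[:8]:
        v,u=np.nonzero(r['region']);d=world(p,u,v);k=d[:,2]>z-.0035;w=world(p,u[k],v[k],z)[:,:2]
        if len(u)>1000 or k.sum()<20 or w[:,1].mean()<-.06 or w[:,0].mean()<.4:continue
        A=a0+np.radians(np.arange(-80,61,5));D=np.stack([np.cos(A),np.sin(A)],1)
        h=np.quantile(w@D.T,.99,axis=0)+.0005
        c,res=np.linalg.lstsq(D,h-.035,rcond=None)[:2];g=np.array(goal)-c;e=c-s['position'][:2]
        print('block',round(r['score'],2),k.sum(),np.round(c,4),'res mm',np.round(1000*np.sqrt(res/len(A)),1),'zmed',np.round(np.median(d[k,2]),4),'ahead,left of TCP',np.round([e@u0,-e[0]*u0[1]+e[1]*u0[0]],4),'to go, left',np.round([g@u0,-g[0]*u0[1]+g[1]*u0[0]],4))
    return p
E
python3 -c "
from h import *
save(sblock(),'mids',(255,170,445,290),4)"
```

```text
6.1 [ 0.5125 -0.0126  0.0221] [-0.9  0.2  0.5]
block 0.83 419 [0.5361 0.0177] res mm [0.3] zmed 0.0286 ahead,left of TCP [ 0.0382 -0.0043] to go, left [0.0948 0.0065]
```

View pics/mids.png

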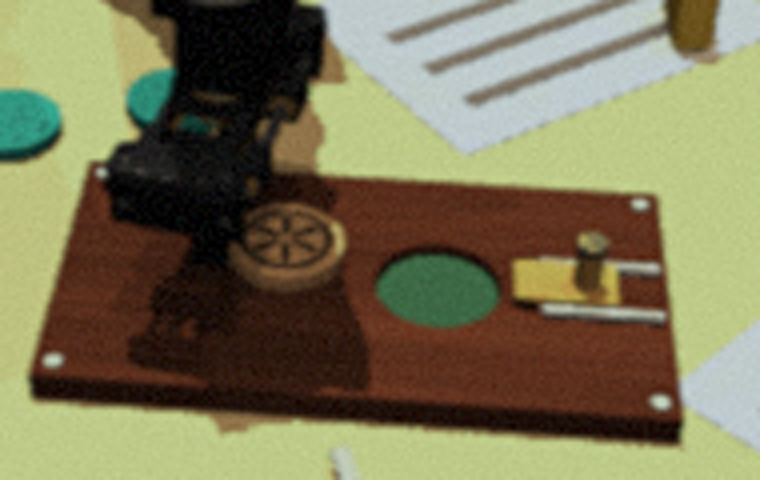

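Run:
```python
from h import *
for n,gp in(('top',(268,226)),('scene',(364,242))):
    p=ctrl.get_image(n);hsv=cv2.cvtColor(p['frame'],cv2.COLOR_RGB2HSV)
    g=cv2.inRange(hsv,(35,60,20),(90,255,255));k,l=cv2.connectedComponents(g)
    v,u=np.nonzero(l==l[gp[1],gp[0]])
    d=np.array(p['position'])[:2]-[.583,.101];a=np.arctan2(d[1],d[0])
    rows=[];rhs=[]
    for a0,z in((a,.018),(a+np.pi,.010)):
        A=a0+np.radians(np.arange(-70,71,5));D=np.stack([np.cos(A),np.sin(A)],1)
        w=world(p,u,v,z)[:,:2];rows.append(D);rhs.append(np.quantile(w@D.T,.995,axis=0)+.0008-.037)
    M=np.vstack(rows);h=np.hstack(rhs);c,res=np.linalg.lstsq(M,h,rcond=None)[:2]
    print(n,np.round(c,4),1000*np.sqrt(res/len(M)))
s=ctrl.get_state();r=rot(s['tool_rot']);print(s['position'],np.degrees(np.arctan2(r[1,0],r[0,0])))
```

```text
top [0.5834 0.1008] [1.49026266]
scene [0.584  0.1005] [0.48830702]
[ 0.51206154 -0.01346164  0.02208883] 58.72865120684487
```

>>> {"fn": "move_arm", "kwargs": {"increments": "3.2 5.1 0 0 0 0 138;3.2 5.1 0 0 0 0 138;3.2 5.1 0 0 0 0 138;3.2 5.1 0 0 0 0 138;3.2 5.1 0 0 0 0 138;3.2 5.1 0 0 0 0 138;3.2 5.1 0 0 0 0 138;3.2 5.1 0 0 0 0 138"}}

```text
time: 6.92
position: [0.5381, 0.0282, 0.0221]
tool_rot: [2.737, 1.541, -0.0]
ft_force: [-0.0, -0.8, -0.0]
grip_width: 0.461
grip_force: 0.2
```

>>> {"fn": "move_arm", "kwargs": {"increments": "3.2 5.1 0 0 0 0 138;3.2 5.1 0 0 0 0 138;3.2 5.1 0 0 0 0 138;3.2 5.1 0 0 0 0 138;3.2 5.1 0 0 0 0 138;1.6 2.5 0 0 0 0 138;0 0 0 0 0 0 138;0 0 0 0 0 0 138"}}

```text
time: 7.58
position: [0.5554, 0.0557, 0.022]
tool_rot: [2.737, 1.541, -0.0]
ft_force: [-0.4, 0.3, -1.0]
grip_width: 0.46
grip_force: 0.0
```

```bash
python3 -c "
from h import *
save(sblock(),'nears',(255,170,445,290),4)"
```

```text
7.63 [0.5553 0.0555 0.022 ] [-0.2 -0.2  0.4]
block 0.63 279 [0.5764 0.0753] res mm [2.] zmed 0.0288 ahead,left of TCP [ 0.0279 -0.0076] to go, left [0.0246 0.0108]
```

View pics/nears.png

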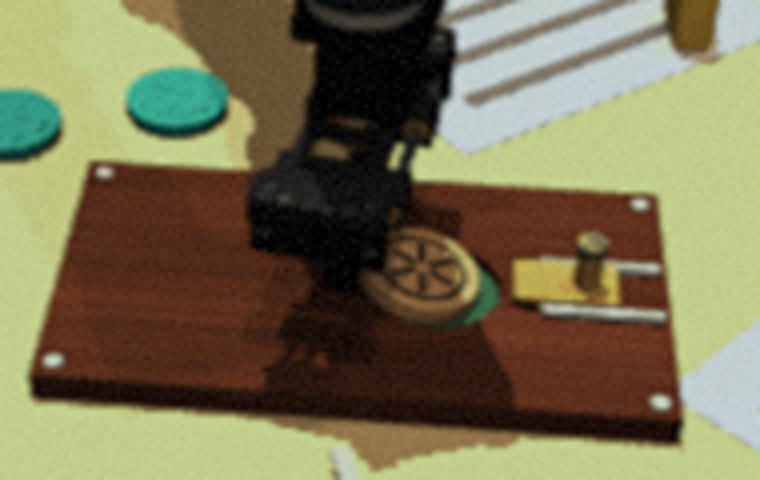

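The block is tilted into the recess with green still showing ahead of it at crop (485,300), as expected. I finish the push slowly.

>>> {"fn": "move_arm", "kwargs": {"increments": "1.6 2.6 0 0 0 0 138;1.6 2.6 0 0 0 0 138;1.6 2.6 0 0 0 0 138;1.6 2.6 0 0 0 0 138;1.6 2.6 0 0 0 0 138;0.5 0.9 0 0 0 0 138;0 0 0 0 0 0 138;0 0 0 0 0 0 138"}}

```text
time: 8.35
position: [0.5639, 0.0695, 0.0221]
tool_rot: [2.737, 1.541, -0.0]
ft_force: [0.2, 0.1, -0.5]
grip_width: 0.457
grip_force: 0.0
```

```bash
python3 -c "
from h import *
sblock(z=.021)"
```

```text
8.4 [0.5638 0.0694 0.0221] [ 0.5 -0.7  0.3]
block 0.97 371 [0.5848 0.0964] res mm [0.6] zmed 0.0206 ahead,left of TCP [ 0.034  -0.0037] to go, left [0.0022 0.0069]
```

The face height of 20.6 mm means the block is seated. I retreat, then go behind the post with the fingers shut.

>>> {"fn": "move_arm", "kwargs": {"increments": "-2 -3 0 0 0 0 138;-2 -3 0 0 0 0 138;0 0 25 0 0 0 138;0 0 25 0 0 0 138;0 0 25 0 0 0 138;0 0 25 0 0 0 138;0 0 25 0 0 0 138;0 0 25 0 0 0 138"}}

```text
time: 9.12
position: [0.5594, 0.0628, 0.1733]
tool_rot: [-2.738, -1.54, 0.0]
ft_force: [0.7, -0.0, 0.0]
grip_width: 0.46
grip_force: 0.0
```

>>> {"fn": "move_arm", "kwargs": {"increments": "8.4 20 0 0 0 1.4 255;8.4 20 0 0 0 1.4 255;8.4 20 0 0 0 1.4 255;8.4 20 0 0 0 1.4 255;8.4 20 0 0 0 1.4 255;8.4 20 0 0 0 1.4 255;8.4 20 0 0 0 1.4 255;8.4 20 0 0 0 1.4 255"}}

```text
time: 9.78
position: [0.6272, 0.2238, 0.172]
tool_rot: [2.574, 1.802, -0.001]
ft_force: [0.8, -0.4, 0.5]
grip_width: 0.018
grip_force: 0.0
```

Run:
```python
from h import *
p=sblock(z=.021)
r=ctrl.silhouettes('block',p)
for q in r:
    v,u=np.nonzero(q['region']);d=world(p,u,v);k=(d[:,2]>.019)&(np.hypot(d[:,0]-.584,d[:,1]-.1)<.034)
    if k.sum()>150: 
        A=np.c_[d[k,:2]-[.584,.1],np.ones(k.sum())];print('tilt slopes,z',np.round(np.linalg.lstsq(A,d[k,2],rcond=None)[0],4))
cv2.imwrite('pics/x.png',0*p['frame'])
f=p['frame'];save(p,'seated',(335,190,455,290),6)
# post: depth points above plate
R_=np.array([[np.cos(-np.pi/9),-np.sin(-np.pi/9)],[np.sin(-np.pi/9),np.cos(-np.pi/9)]])
vv,uu=np.mgrid[190:270,350:450];d=world(p,uu.ravel(),vv.ravel());j=(d[:,:2]-[.5682,.0585])@R_
k=(d[:,2]>.035)&(d[:,2]<.06)&(abs(j[:,0])<.03)&(j[:,1]>.09)&(j[:,1]<.16)
print('post jig xy',k.sum(),np.round([j[k].min(0),j[k].max(0),np.median(j[k],0)],4),d[k,2].max())
k=(d[:,2]>.0545)&k;print('cap top',k.sum(),np.round(np.median(d[k],0),4),np.round(np.median(j[k],0),4))
s=ctrl.get_state();t=rot(s['tool_rot']);print(s['position'],np.degrees(np.arctan2(t[1,0],t[0,0])),s['grip_width'],'tcp jig',(s['position'][:2]-np.array([.5682,.0585]))@R_)
```

```text
9.83 [0.6277 0.2298 0.1715] [-0.3  3.8  0.6]
block 0.75 471 [0.5857 0.0968] res mm [0.5] zmed 0.0205 ahead,left of TCP [-0.1354 -0.0336] to go, left [0.0014 0.0075]
tilt slopes,z [0.0041 0.0034 0.0209]
post jig xy 80 [[-0.0074  0.1217]
 [ 0.0118  0.1378]
 [ 0.0056  0.1292]] 0.05912172472186128
cap top 33 [0.6135 0.1794 0.0563] [0.0015 0.1286]
[0.62665797 0.22504632 0.17132946] 70.09597581926165 0.005489993049415115 tcp jig [-0.00202968  0.17649615]
```

View pics/seated.png

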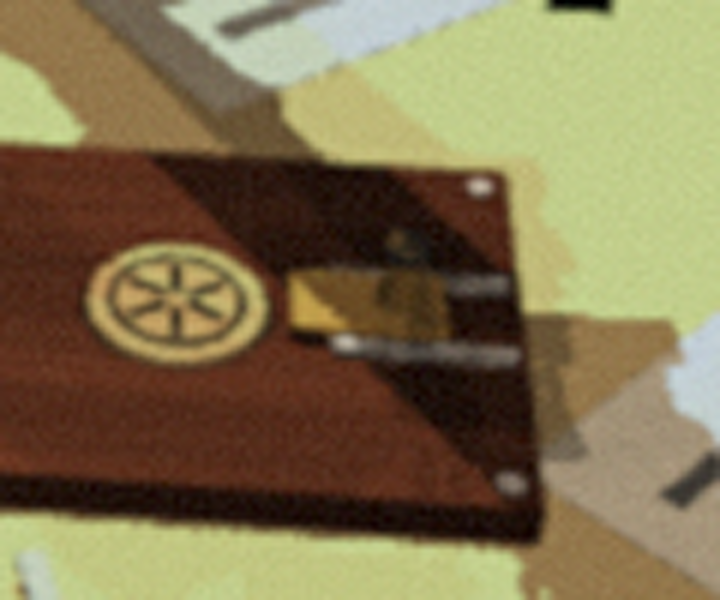

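The block lies flat and seated at crop (178,303), and the clip is still drawn back. I descend behind the post and push along the jig's -y.

>>> {"fn": "move_arm", "kwargs": {"increments": "2 -1 -20 0 0 0 255;0 0 -20 0 0 0 255;0 0 -20 0 0 0 255;0 0 -20 0 0 0 255;0 0 -20 0 0 0 255;0 0 -20 0 0 0 255;0 0 -16 0 0 0 255;0 0 0 0 0 0 255"}}

```text
time: 10.6
position: [0.6262, 0.2194, 0.0324]
tool_rot: [-2.576, -1.798, 0.011]
ft_force: [-0.6, -0.6, -0.1]
grip_width: 0.003
grip_force: 0.0
```

>>> {"fn": "move_arm", "kwargs": {"increments": "-1.7 -4.7 0 0 0 0 255;-1.7 -4.7 0 0 0 0 255;-1.7 -4.7 0 0 0 0 255;-1.7 -4.7 0 0 0 0 255;-1.7 -4.7 0 0 0 0 255;-1.7 -4.7 0 0 0 0 255;-1.7 -4.7 0 0 0 0 255;0 0 0 0 0 0 255"}}

```text
time: 11.27
position: [0.6172, 0.1887, 0.0366]
tool_rot: [2.575, 1.799, 0.001]
ft_force: [0.9, 0.3, 0.5]
grip_width: 0.005
grip_force: 0.3
```

>>> {"fn": "move_arm", "kwargs": {"increments": "-0.85 -2.35 0 0 0 0 255;-0.85 -2.35 0 0 0 0 255;-0.85 -2.35 0 0 0 0 255;-0.85 -2.35 0 0 0 0 255;0 0 0 0 0 0 255;0 0 0 0 0 0 255;0 0 0 0 0 0 255;0 0 0 0 0 0 255"}}

```text
time: 11.93
position: [0.6135, 0.18, 0.0358]
tool_rot: [2.574, 1.801, -0.001]
ft_force: [0.1, 0.9, -0.0]
grip_width: 0.007
grip_force: 0.3
```

>>> {"fn": "move_arm", "kwargs": {"increments": "-0.5 -1.4 0 0 0 0 255;0 0 0 0 0 0 255;-0.5 -1.4 0 0 0 0 255;0 0 0 0 0 0 255;0 0 0 0 0 0 255;0 0 0 0 0 0 255;0 0 0 0 0 0 255;0 0 0 0 0 0 255"}}

```text
time: 12.6
position: [0.6133, 0.1793, 0.0362]
tool_rot: [-2.573, -1.802, -0.004]
ft_force: [1.8, 4.6, -1.3]
grip_width: 0.004
grip_force: 2.4
```

>>> {"fn": "move_arm", "kwargs": {"increments": "-0.7 -1.9 0 0 0 0 255;0 0 0 0 0 0 255;-0.7 -1.9 0 0 0 0 255;0 0 0 0 0 0 255;0 0 0 0 0 0 255;0 0 0 0 0 0 255;0 0 0 0 0 0 255;0 0 0 0 0 0 255"}}

```text
time: 13.27
position: [0.6131, 0.1791, 0.0365]
tool_rot: [-2.57, -1.803, -0.012]
ft_force: [5.1, 10.5, -4.4]
grip_width: 0.006
grip_force: 5.5
```

The force rises to 12 N with no further travel, so the clip is at its stop. I back off, then go up and clear.

>>> {"fn": "move_arm", "kwargs": {"increments": "3 8 0 0 0 0 255;3 8 0 0 0 0 255;3 8 0 0 0 0 255;0 0 25 0 0 0 255;0 0 25 0 0 0 255;0 0 25 0 0 0 255;0 0 25 0 0 0 255;0 0 25 0 0 0 255"}}

```text
time: 13.93
position: [0.6203, 0.1969, 0.1621]
tool_rot: [2.574, 1.799, -0.002]
ft_force: [-0.5, 0.8, 0.9]
grip_width: 0.006
grip_force: 0.0
```

>>> {"fn": "move_arm", "kwargs": {"increments": "-18 12 8 0 0 0 255;-18 12 8 0 0 0 255;-18 12 8 0 0 0 255;-18 12 8 0 0 0 255;-18 12 8 0 0 0 255;-18 12 8 0 0 0 255;0 0 0 0 0 0 255;0 0 0 0 0 0 255"}}

```text
time: 14.6
position: [0.512, 0.2704, 0.2096]
tool_rot: [2.572, 1.803, 0.001]
ft_force: [0.2, -0.2, -0.7]
grip_width: 0.008
grip_force: 0.0
```

Run:
```python
from h import *
p=ctrl.get_image('scene');save(p,'final',(255,170,455,290),4)
s=ctrl.get_state();print(s['time'],s['position'],s['ft_force'])
```

```text
14.65 [0.51275731 0.26912513 0.20914969] [-0.22983287  0.04691964 -0.45603707]
```

View pics/final.png

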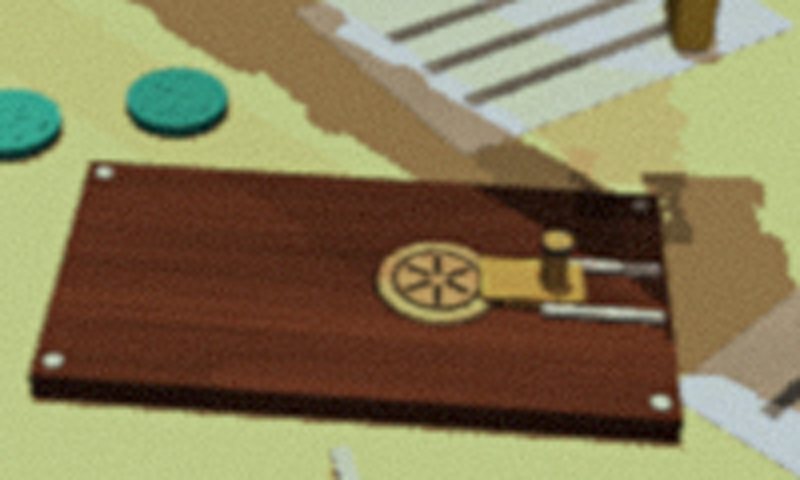

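The clip's edge at crop (482,280) lies over the seated block's rim, and the arm is clear.

```bash
python3 -c "
from bench import ctrl
print(ctrl.close_job())"
```

```text
the job is handed in; nothing more can be done
None
```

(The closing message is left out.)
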